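# Seal the long hardware tub

### The job

The long clear hardware tub on the bench has its lid standing proud on its gasket. Press the lid's rim down corner by corner, round all four corners, until the lid is seated flush and level on the tub. Leave the small square tub and the round canister where they stand.

Things in the scene. Friction and masses are not known exactly. Their poses are not given: they have to be found in the camera images.
- tub: Long low clear tub, grey rim 180 (x) x 130 mm (y), rim 80 mm above the bench; fixed. Origin: centre of underside, z up. At each rim corner (x +-82, y +-57 mm) a black rubber gasket block, 14 mm square, stands 10 mm above the rim and carries the lid. About 8 N at its corner slides a block down level with the rim, where it stops hard and stays.
- lid: The tub's loose lid, 0.2 kg: rigid white frame 180 x 130 mm, 32 mm wide, 6 mm thick, clear middle recessed 3 mm. A plug 20 mm deep keeps it in the tub's mouth (3 mm play). Origin: centre of frame's underside, axes as the tub's; 90 mm above the bench at the start, 80 mm when seated. It rocks: pressing one corner may lift others by 10 mm until pressed in turn.
- small_tub: Bystander: square clear tub with a white lid, 116 x 116 mm, 92 mm high, already sealed, loose. Origin at the centre of its underside.
- canister: Bystander: round aluminium canister with a white cap, 96 mm diameter, 112 mm high, already sealed, loose. Origin at the centre of its underside.
Things that resemble listed ones, but are neither listed nor needed, are in the scene too. Several things have the shape of the lid; the one meant has the colours described above.

How it is judged (in metres and radians):
On the way:
1. one corner or side of the lid is pressed down ahead of the others, so that the lid leans by over 1.4 degrees (angle between lid's own z axis and vertical above 0.025 rad), for 0.1 s.
At the end, for the whole second after the job is handed in: The lid lies on the tub, at rest: centred within 15 mm, its centre within 2.5 mm of the fully seated height and level within 1 degree, so all four corners are down (z of lid in the frame of tub between 0.075 and 0.0825 m and angle between lid's own z axis and vertical below 0.017 rad and linear speed of lid below 0.01 m/s and horizontal distance between lid and tub below 0.015 m); the robot touches nothing.
It fails at once if the small square tub is moved by more than 20 mm (distance of small_tub from where it was at the start of the episode above 0.02 m).
It fails at once if the round canister is moved by more than 20 mm (distance of canister from where it was at the start of the episode above 0.02 m).
It also fails if it takes over 48 s, if anything falls off the work surface, if the arm or the gripper's body presses on something with over 40 N, if the wrist force passes 120 N, or if a joint passes its speed limit or range.

### The arm

A 6-joint arm with a two-finger parallel gripper is mounted at the origin on the work surface. World frame = base frame: x ahead of the robot, y to its left, z up, the work surface at z = 0. Lengths are in mm, angles in degrees, forces in N, time in s.
With the tool pointing down it reaches from about 400 to 825 mm from the base axis. Payload 7 kg.
Tool frame: the origin (TCP) lies at the very end of the fingers, on their centre line; the grasp point (between the pads) lies tcp_to_grasp behind it (tcp_to_grasp is the distance from the TCP to the grasp point, in mm); x points along the fingers, y is the direction in which the jaws open and shut, and the axes are right-handed (so a half turn about x gives the same grasp; the last joint's range is limited). The gripper opens to 88 mm and grips with 3 to 60 N. Pads are 19 mm wide; open, the fingers measure 130 mm over their backs; the gripper's body (78 mm by 193 mm) begins 47 mm behind the grasp point.
Start: joints at [-47.492, 20.546, 0.682, 0, -70.136, -16.507], TCP at [295.881, -606.671, 226.561] pointing down, gripper open.
Joint ranges: [-176.03, 176.03], [-82.01, 121.73], [-58.28, 71.71], [-173.87, 95.51], [-174.79, -0.11], [-173.66, 173.66]. Speed limits (degrees/s): [136.94, 136.94, 172.46, 180, 180, 180].

### API

Orientations are given as [roll, pitch, yaw] about the fixed x, y, z axes, in that order (R = Rz(yaw) Ry(pitch) Rx(roll)).
In Python, from rig import * gives the robot as it stands. The module is installed in compiled form; this text tells all that it offers.
- The arm moves only by the shell command python3 -m jog 'ROWS' [OPENING] [FORCE]. ROWS is JSON, a list of rows, each a list of 2 entries, a list of its own where there are three numbers: the shift along the tool's x, y, z in cm, then the turn about the tool's x in rad. A call has 1 to 8 rows; each row is the pose to reach, as a shift and turn from the pose measured when the call began, along the tool's axes at that moment; what a row does not reach only later rows make up. A row lasts 1/8 s, in which the tool goes at most 62.5 mm and 10.7 degrees, less where a joint would pass 70% of its speed; a pose out of reach is approached as far as the arm can. A call with a gripper value outside its range is refused whole. OPENING is the gripper command: -1 is fully open, 1 is shut, values between are in proportion, set as the call begins (- or left out, the last holds). The fingers move at their own pace and stop on an object; FORCE is the grip in N (left out, the last holds). Time passes only in rows, so rows that repeat a pose let the fingers close. It gives the time, the measured TCP pose, the force and the opening at its end, in the units of the state.
- observe(): the state, without advancing time (a new reading comes with each control period).
- snapshot(name): name is "scene" or "top" or "wrist"; returns (picture, depth): 400x640x3 uint8, red, green, blue; 400x640 float32, mm along the optical axis (not along the pixel's ray), 0 where there is no reading.
- camera_model(name): a dict with "camera_matrix" (3x3 intrinsics, pixels), "camera_from_world" (4x4, takes a point from world to camera coordinates); the wrist camera has in their place "hand_eye" (4x4, takes a point from camera to tool coordinates, whose origin is the TCP and whose axes are the tool frame's). Camera axes: x right, y down, z forward; pixel columns grow to the right and rows downward; lengths in mm; the calibration is good to about 2 mm. A picture is of the moment at which its call begins: read the wrist's pose just before it. camera_model takes no time and is no camera call.
- job_done(): hands the job in, once; it reports no verdict.
Trained networks look in the newest picture that a camera, given by its name, has taken for a name from the list of things; names that differ only in an ending like _2 or _b are one class to them, and where a whole thing is asked for, a point or a joint stands for the part that bears it (a point fixed in the world has none). Each returns a list of dicts, best first, with "conf" (0 to 1); they miss things now and then, are a little off and sometimes report something else, mostly with a low value. They report only what shows in the picture. A call takes as long as a camera call. They do not tell look-alikes from the thing itself.
- find_in(camera, label): "location" ([x, y, z] in mm, in world coordinates, good to about 4 mm: the middle of the surface that is visible of it).
- spot_point(camera, label): "location" ([x, y, z] in mm, in world coordinates, good to about 4 mm: a listed point, or the origin of a listed thing).
The state is a dict: "clock": time; "joints": joint angles; "dq": joint speeds; "joint_efforts": joint torques, N m; "tool_pos": TCP position; "eef_rot": TCP orientation; "contact_force": force on the tool from outside, world axes, zero at the start; "wrist_torque": the same for the moment, N m; "finger_gap": opening from 0.0 (shut) to 1.0 (fully open).
Only numpy, scipy, OpenCV 4.12 (cv2) and the standard library are available. Lean on these libraries where they do the work, as an engineer would, in place of code of your own. Each camera call takes 0.05 s, during which the arm holds its last target. There are 200 camera calls.

## Working session

There is one attempt and no reset: what is moved stays moved. The work goes in short steps, Python scripts to look and compute and a shell command to move; the robot and the scene stay as the last step left them, time stands still between calls to the robot, and variables do not carry over. Pictures are saved under pics/ and viewed, about 8 in all and at most 12, crops included, and the job is handed in when it is done.

```bash
mkdir -p pics; cat > h.py <<'E'
from rig import *
import numpy as np, cv2
def save(n,im): cv2.imwrite('pics/'+n,im[:,:,::-1])
def cloud(cam,d):
    m=camera_model(cam);K=np.array(m['camera_matrix'])
    v,u=np.mgrid[:d.shape[0],:d.shape[1]]
    P=np.stack([(u-K[0,2])/K[0,0]*d,(v-K[1,2])/K[1,1]*d,d,np.ones_like(d)],-1)
    return P@np.linalg.inv(np.array(m['camera_from_world'])).T
E
python3 - <<'E'
from h import *
for c in ('top','scene'):
    im,d=snapshot(c); save(c+'.png',im); np.save(c+'.npy',cloud(c,d)[...,:3])
    for l in ('lid','tub'):
        for r in spot_point(c,l)[:4]: print(c,l,np.round(r['location']),round(r['conf'],2))
print(observe())
E
```

```text
top lid [692. 232.  17.] 0.69
top lid [602.   6.  88.] 0.68
top tub [604.   4.  91.] 0.17
scene lid [600.   7.  90.] 0.95
scene lid [689. 234.  20.] 0.87
scene tub [594.   5.  -3.] 0.57
{'clock': 0.3, 'joints': array([-4.74922997e+01,  2.05632122e+01,  6.66343991e-01, -6.52950603e-03,
       -7.01353691e+01, -1.65070694e+01]), 'dq': array([ 0.00320572, -0.09293155,  0.06715439,  0.02577894,  0.08364675,
        0.06086349]), 'joint_efforts': array([ 2.21751557e-04, -5.81811011e+01,  2.92819315e+01,  6.99005574e+00,
        9.29236558e-03, -1.03732464e-04]), 'tool_pos': array([ 295.8168286 , -606.53864117,  226.23158248]), 'eef_rot': array([ 95.72401134,  89.96718312, 121.7224218 ]), 'contact_force': array([ 0.71480429, -0.14905262, -0.71274937]), 'wrist_torque': array([-0.00980687,  0.01365686,  0.04123511]), 'finger_gap': 0.9961086700783179}
```

View pics/top.png

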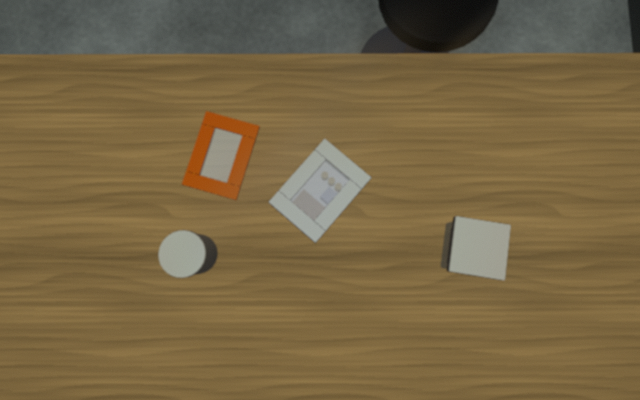

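View pics/scene.png

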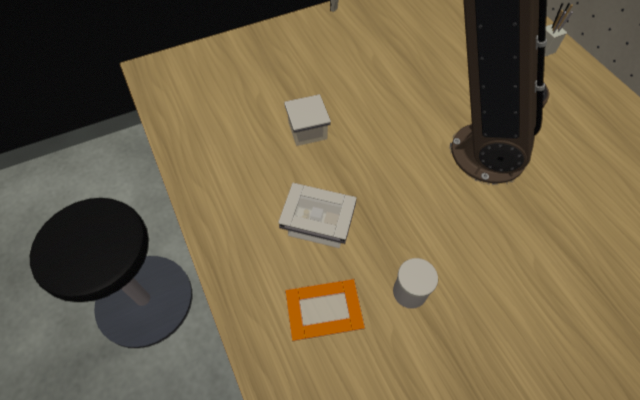

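The top view shows two lid shapes: a white one at px (320,190), standing on the clear tub, and an orange one at (222,155), lying flat on the bench. The white one fits the description. I'll confirm it in an enlarged crop and measure its corners.

```bash
python3 - <<'E'
from h import *
im=cv2.imread('pics/scene.png'); cv2.imwrite('pics/crop.png',cv2.resize(im[170:260,260:380],None,fx=6,fy=6,interpolation=cv2.INTER_CUBIC))
for c in ('top','scene'):
    P=np.load(c+'.npy').reshape(-1,3)
    m=(abs(P[:,2]-92)<14)&(np.hypot(P[:,0]-602,P[:,1]-6)<125)
    Q=P[m]; r=cv2.minAreaRect(Q[:,:2].astype(np.float32)); print(c,m.sum(),r,np.round(cv2.boxPoints(r)),np.median(Q[:,2]))
P=np.load('top.npy')
for u,v in((183,254),(480,248)): print(np.round(P[v,u]))
print(camera_model('wrist'))
E
```

```text
top 5291 ((600.3050537109375, 5.38018798828125), (130.75363159179688, 181.21202087402344), 49.1352424621582) [[ 489.   15.]
 [ 626. -103.]
 [ 712.   -4.]
 [ 575.  114.]] 96.36273764284567
scene 3037 ((599.6845703125, 5.948341369628906), (132.8750762939453, 180.90573120117188), 48.86684799194336) [[ 488.   15.]
 [ 624. -104.]
 [ 712.   -4.]
 [ 575.  115.]] 93.21009163180611
[465. 282. 112.]
[ 476. -324.   95.]
{'camera_matrix': array([[299.97867773,   0.        , 313.59514884],
       [  0.        , 299.97867773, 200.93832001],
       [  0.        ,   0.        ,   1.        ]]), 'hand_eye': array([[ 8.77430610e-05, -2.91002462e-01,  9.56722300e-01,
        -1.57701436e+02],
       [ 9.99999996e-01, -1.30181864e-06, -9.21081207e-05,
        -7.55590763e-02],
       [ 2.80491688e-05,  9.56722304e-01,  2.91002461e-01,
        -7.75197751e+01],
       [ 0.00000000e+00,  0.00000000e+00,  0.00000000e+00,
         1.00000000e+00]])}
```

View pics/crop.png

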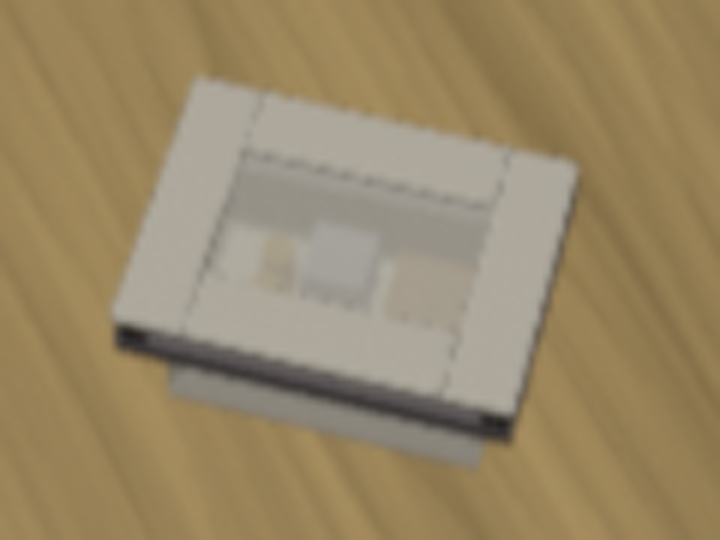

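The crop confirms it: a white frame with a clear middle, standing on black blocks at the rim corners of the clear tub. The depth rectangle is 181 x 131 mm with its top at 96 mm, as it should be. Next I'll work out the press points.

```bash
cat > go.py <<'E'
from h import *
from scipy.spatial.transform import Rotation as Ro
s=observe(); R=Ro.from_euler('xyz',s['eef_rot'],degrees=True).as_matrix(); p=s['tool_pos']
c=np.array([600,5.6]); a=np.radians(-40.9); x=np.array([np.cos(a),np.sin(a)]); y=np.array([-x[1],x[0]])
print(round(s['clock'],2),np.round(p,1),'R',np.round(R[:,1],2),np.round(s['contact_force'],1))
for n,i,j in(('A',1,1),('B',1,-1),('C',-1,-1),('D',-1,1)):
    q=c+i*79*x+j*54*y
    print(n,np.round(q),'to z 120, cm:',np.round(R.T@(np.r_[q,120]-p)/10,2))
E
python3 go.py
```

```text
0.3 [ 295.8 -606.5  226.2] R [-0.44  0.9   0.  ] [ 0.7 -0.1 -0.7]
A [695.  -5.] to z 120, cm: [10.64 36.53 62.24]
B [624. -87.] to z 120, cm: [10.64 32.29 52.31]
C [505.  17.] to z 120, cm: [10.65 46.83 46.11]
D [576.  98.] to z 120, cm: [10.65 51.06 56.04]
```

```bash
python3 -m jog '[[[0,6,10],0],[[0,10,16],0],[[0,13,21],0],[[0,16,26],0],[[0,19,31],0],[[0,22.5,36.5],0],[[0,26,42],0],[[0,29,47],0]]' 1 20; python3 go.py
```

```text
clock: 1.3
tool_pos: [563.9, -182.1, 226.7]
eef_rot: [28.5, 90.0, 54.5]
contact_force: [1.1, -0.5, -0.2]
finger_gap: 0.151
1.3 [ 563.9 -182.1  226.7] R [-0.44  0.9   0.  ] [ 1.1 -0.5 -0.2]
A [695.  -5.] to z 120, cm: [10.68 10.13 19.54]
B [624. -87.] to z 120, cm: [10.68  5.9   9.6 ]
C [505.  17.] to z 120, cm: [10.68 20.43  3.41]
D [576.  98.] to z 120, cm: [10.68 24.67 13.34]
```

```bash
python3 -m jog '[[[0,3,5],0],[[3,5.9,9.6],0],[[7,5.9,9.6],0],[[10.7,5.9,9.6],0],[[10.7,5.9,9.6],0],[[10.7,5.9,9.6],0]]' 1 20; python3 go.py; python3 - <<'E'
from h import *
im,d=snapshot('wrist'); save('w1.png',im)
E
```

```text
clock: 2.05
tool_pos: [625.3, -87.2, 121.3]
eef_rot: [-25.3, 89.9, 0.7]
contact_force: [0.8, -0.7, 1.1]
finger_gap: 0.002
2.05 [625.3 -87.2 121.3] R [-0.44  0.9  -0.  ] [ 0.8 -0.7  1.1]
A [695.  -5.] to z 120, cm: [0.15 4.29 9.86]
B [624. -87.] to z 120, cm: [ 0.13  0.06 -0.07]
C [505.  17.] to z 120, cm: [ 0.11 14.6  -6.27]
D [576.  98.] to z 120, cm: [ 0.12 18.83  3.67]
```

View pics/w1.png

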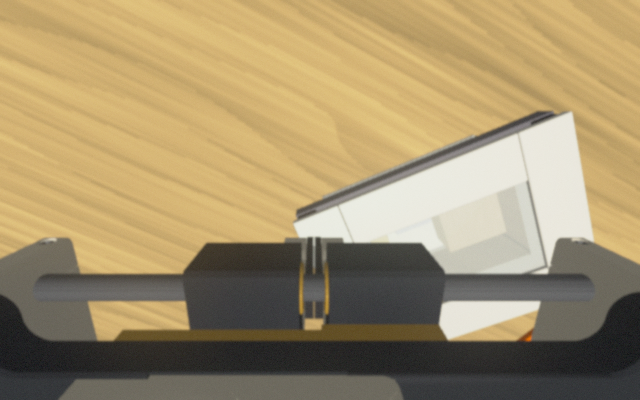

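The fingers at px (315,240) stand over the lid's corner B, as intended. Now I press there.

```bash
python3 -m jog '[[[1.5,0,0],0],[[2.4,0,0],0],[[2.8,0,0],0],[[3.1,0,0],0],[[3.4,0,0],0],[[3.5,0,0],0]]'; python3 go.py
```

```text
clock: 2.85
tool_pos: [625.6, -87.8, 88.1]
eef_rot: [-38.4, 89.8, -12.3]
contact_force: [-5.5, -0.4, 14.4]
finger_gap: 0.001
2.85 [625.6 -87.8  88.1] R [-0.44  0.9  -0.  ] [-5.5 -0.4 14.4]
A [695.  -5.] to z 120, cm: [-3.17  4.35  9.87]
B [624. -87.] to z 120, cm: [-3.19  0.12 -0.07]
C [505.  17.] to z 120, cm: [-3.24 14.66 -6.25]
D [576.  98.] to z 120, cm: [-3.22 18.89  3.68]
```

```bash
python3 -m jog '[[[0.2,0,0],0],[[0.4,0,0],0],[[0.4,0,0],0],[[0.4,0,0],0]]'; python3 go.py
```

```text
clock: 3.35
tool_pos: [625.8, -87.9, 87.7]
eef_rot: [-41.1, 89.7, -15.0]
contact_force: [-10.9, 3.7, 26.4]
finger_gap: 0.002
3.35 [625.8 -87.9  87.7] R [-0.44  0.9  -0.  ] [-10.9   3.7  26.4]
A [695.  -5.] to z 120, cm: [-3.21  4.36  9.87]
B [624. -87.] to z 120, cm: [-3.23  0.14 -0.07]
C [505.  17.] to z 120, cm: [-3.31 14.69 -6.24]
D [576.  98.] to z 120, cm: [-3.28 18.9   3.7 ]
```

Corner B has stopped hard at 26 N. I'll lift and go on to A.

```bash
python3 -m jog '[[[-4,0,0],0],[[-4,0,0],0],[[-4,2.4,5],0],[[-4,4.4,9.9],0],[[-4,4.4,9.9],0],[[-4,4.4,9.9],0]]'; python3 go.py;python3 -m jog '[[[2,0,0],0],[[3,0,0],0],[[3.6,0,0],0],[[3.9,0,0],0],[[4.1,0,0],0],[[4.3,0,0],0],[[4.5,0,0],0],[[4.5,0,0],0]]'; python3 go.py
```

```text
clock: 4.1
tool_pos: [694.5, -4.7, 126.7]
eef_rot: [-53.4, 89.8, -27.3]
contact_force: [-1.0, -0.5, 0.2]
finger_gap: 0.001
4.1 [694.5  -4.7 126.7] R [-0.44  0.9  -0.  ] [-1.  -0.5  0.2]
A [695.  -5.] to z 120, cm: [ 0.67 -0.08  0.02]
B [624. -87.] to z 120, cm: [ 0.66 -4.29 -9.92]
C [505.  17.] to z 120, cm: [  0.6   10.25 -16.08]
D [576.  98.] to z 120, cm: [ 0.61 14.47 -6.14]
clock: 5.1
tool_pos: [693.9, -5.9, 86.8]
eef_rot: [-60.7, 89.7, -34.5]
contact_force: [-15.7, 1.5, 31.1]
finger_gap: 0.001
5.1 [693.9  -5.9  86.8] R [-0.44  0.9  -0.  ] [-15.7   1.5  31.1]
A [695.  -5.] to z 120, cm: [-3.32 -0.02  0.14]
B [624. -87.] to z 120, cm: [-3.33 -4.23 -9.81]
C [505.  17.] to z 120, cm: [ -3.41  10.33 -15.96]
D [576.  98.] to z 120, cm: [-3.4  14.53 -6.01]
```

```bash
python3 -m jog '[[[-4,0,0],0],[[-4,0,0],0],[[-4,5,-2],0],[[-4,10,-4],0],[[-4,14.5,-6],0],[[-4,14.5,-6],0],[[-4,14.5,-6],0]]'; python3 go.py;python3 -m jog '[[[2,0,0],0],[[3,0,0],0],[[3.6,0,0],0],[[3.9,0,0],0],[[4.1,0,0],0],[[4.3,0,0],0],[[4.5,0,0],0],[[4.5,0,0],0]]'; python3 go.py
```

```text
clock: 5.98
tool_pos: [576.2, 97.9, 126.3]
eef_rot: [-54.2, 89.7, -28.0]
contact_force: [0.8, -0.8, 0.7]
finger_gap: 0.005
5.97 [576.2  97.9 126.3] R [-0.44  0.9  -0.  ] [ 0.8 -0.8  0.7]
A [695.  -5.] to z 120, cm: [  0.72 -14.5    6.11]
B [624. -87.] to z 120, cm: [  0.71 -18.71  -3.84]
C [505.  17.] to z 120, cm: [ 0.62 -4.15 -9.99]
D [576.  98.] to z 120, cm: [ 0.63  0.05 -0.04]
clock: 6.98
tool_pos: [577.0, 97.3, 86.7]
eef_rot: [-49.4, 89.5, -23.1]
contact_force: [-20.8, 2.4, 48.5]
finger_gap: 0.007
6.97 [577.   97.3  86.7] R [-0.44  0.9  -0.01] [-20.8   2.4  48.5]
A [695.  -5.] to z 120, cm: [ -3.21 -14.45   6.07]
B [624. -87.] to z 120, cm: [ -3.23 -18.64  -3.88]
C [505.  17.] to z 120, cm: [ -3.35  -4.08 -10.02]
D [576.  98.] to z 120, cm: [-3.33  0.11 -0.06]
```

```bash
python3 -m jog '[[[-4,0,0],0],[[-4,0,0],0],[[-4,-2,-5],0],[[-4,-4,-10],0],[[-4,-4,-10],0],[[-4,-4,-10],0]]'; python3 go.py;python3 -m jog '[[[2,0,0],0],[[3,0,0],0],[[3.6,0,0],0],[[3.8,0,0],0],[[4,0,0],0],[[4.2,0,0],0],[[4.4,0,0],0],[[4.4,0,0],0]]'; python3 go.py
```

```text
clock: 7.72
tool_pos: [505.3, 16.9, 126.4]
eef_rot: [-48.1, 89.5, -21.9]
contact_force: [0.9, 0.3, -0.3]
finger_gap: 0.008
7.72 [505.3  16.9 126.4] R [-0.44  0.9  -0.01] [ 0.9  0.3 -0.3]
A [695.  -5.] to z 120, cm: [  0.8  -10.37  16.04]
B [624. -87.] to z 120, cm: [  0.77 -14.58   6.09]
C [505.  17.] to z 120, cm: [ 0.64 -0.02 -0.05]
D [576.  98.] to z 120, cm: [0.67 4.18 9.9 ]
clock: 8.72
tool_pos: [505.7, 17.3, 86.0]
eef_rot: [-49.7, 89.5, -23.4]
contact_force: [-20.2, 4.1, 44.8]
finger_gap: 0.006
8.72 [505.7  17.3  86. ] R [-0.44  0.9  -0.01] [-20.2   4.1  44.8]
A [695.  -5.] to z 120, cm: [ -3.23 -10.44  15.99]
B [624. -87.] to z 120, cm: [ -3.26 -14.62   6.03]
C [505.  17.] to z 120, cm: [-3.4  -0.06 -0.08]
D [576.  98.] to z 120, cm: [-3.37  4.13  9.87]
```

All four corners are pressed. I'll retreat and check the lid's height and tilt.

```bash
python3 -m jog '[[[-5,0,0],0],[[-10,0,0],0],[[-15,-5,0],0],[[-20,-10,0],0],[[-20,-16,0],0],[[-20,-22,0],0],[[-20,-25,0],0],[[-20,-25,0],0]]'; cat > chk.py <<'E'
from h import *
for c in ('top','scene'):
    im,d=snapshot(c); save(c+'2.png',im); P=cloud(c,d)[...,:3].reshape(-1,3)
    ce=np.array([600,5.6]); a=np.radians(-40.9); x=np.array([np.cos(a),np.sin(a)]); y=np.array([-x[1],x[0]])
    l=(P[:,:2]-ce)@np.c_[x,y]
    f=((abs(l[:,0])>64)|(abs(l[:,1])>39))&(abs(l[:,0])<84)&(abs(l[:,1])<59)&(abs(P[:,2]-90)<20)
    A=np.c_[l[f],np.ones(f.sum())]; k=np.linalg.lstsq(A,P[f,2],rcond=None)[0]
    print(c,f.sum(),'z',k[2].round(2),'tilt deg',np.degrees(np.hypot(*k[:2])).round(2))
    for i in(1,-1):
        for j in(1,-1):
            g=f&(abs(l[:,0]-i*75)<10)&(abs(l[:,1]-j*50)<10); print(i,j,g.sum(),np.median(P[g,2]).round(1))
    m=(abs(P[:,2]-86)<8)&(np.hypot(*l.T)<125); print(cv2.minAreaRect(P[m,:2].astype(np.float32)))
    for n in('small_tub','canister'): print(n,[np.round(r['location']) for r in spot_point(c,n)[:1]])
print(observe()['clock'],observe()['contact_force'])
cv2.imwrite('pics/crop2.png',cv2.resize(cv2.imread('pics/scene2.png')[170:260,260:380],None,fx=6,fy=6))
E
python3 chk.py
```

```text
clock: 9.72
tool_pos: [615.7, -208.4, 286.0]
eef_rot: [-59.4, 89.6, -33.3]
contact_force: [-0.7, -0.0, -0.5]
finger_gap: 0.005
top 0 z 0.0 tilt deg 0.0
1 1 0 nan
1 -1 0 nan
-1 1 0 nan
-1 -1 0 nan
((0.0, 0.0), (0.0, 0.0), 0.0)
small_tub [array([ 474., -326.,    2.])]
canister [array([ 474., -326.,   -2.])]
scene 1208 z 84.21 tilt deg 0.15
1 1 44 84.7
1 -1 43 84.1
-1 1 50 84.3
-1 -1 42 84.4
((599.7703247070312, 5.395965576171875), (134.25250244140625, 182.40185546875), 48.97782897949219)
small_tub [array([ 475., -324.,   -1.])]
canister [array([469., 288.,   0.])]
10.025 [-1.02613923  0.44347356  0.13660535]
  return _methods._mean(a, axis=axis, dtype=dtype,
  ret = ret.dtype.type(ret / rcount)
```

View pics/crop2.png

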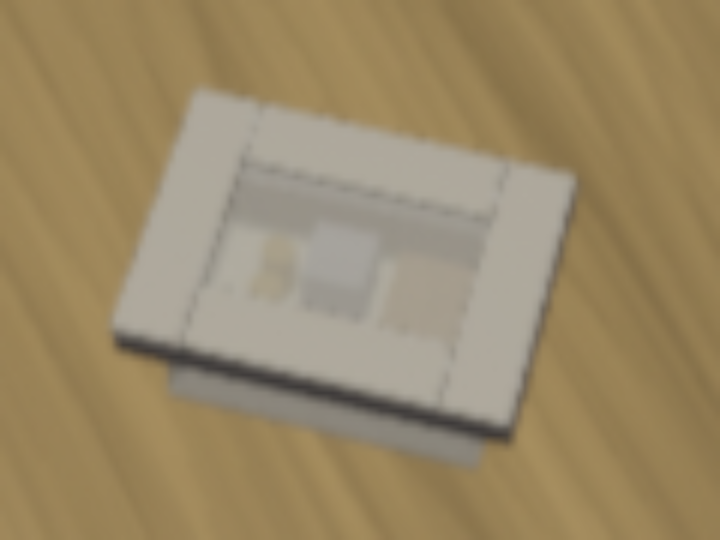

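The black gasket gap is gone, and all four corners read 84.1–84.7 mm with a tilt of 0.15°. The lid is seated, so I'm handing in.

```bash
python3 -c "
from rig import *
print(job_done())"
```

```text
the job is handed in; nothing more can be done
None
```

I pressed the white lid down at all four corners with the closed fingertips. Each corner came to a hard stop at 26–48 N, with the fingertips at 86–88 mm. Then I backed the arm off to 286 mm, and the job was handed in at about 10 s.

**Lid:** The scene camera's last check showed it level within 0.15°, with its corners at 84.1–84.7 mm. That is about 2 mm under the expected 86 mm, but this camera also read low before pressing, and the gasket gap is gone in the picture. The lid is still centred within about 1 mm of where it started.

**Lean:** I did not measure the lean itself. The first corner went down about 8 mm and was held there for about half a second, which works out to roughly 2.5°, against the 1.4° needed.

**Checks that failed or disagreed:**
- **Top camera:** the arm blocked its view, so it gave no reading of the lid. It also reported the canister at the small tub's position, a false detection.
- **Bystanders:** the scene camera had the small tub and the canister within about 7 mm of where they started, roughly the detection error. The arm never went near the canister and passed well above the small tub.

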